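# Close and clamp the vial transport case

## Task

Close the vial transport case for dispatch: fold the grey inner flap fully down, then fold the blue outer flap fully down over it, and then swing the orange cam lever over until it snaps past center and lies flat, clamping the flaps. Leave the bottle, the jar and the beaker standing where they are, then take the gripper away.

Things in the scene. Friction and masses are not known exactly. Their poses are not given: they have to be found in the camera images.
- case: White open-topped vial case, 160 (x) x 180 (y) x 100 (z) mm, fixed to the bench. Origin at the centre of its underside; x axis points from its lever side (the robot's side) to its rear, z up. Its +y wall is 6 mm taller (106 mm). Vials stand in foam, all below 84 mm.
- inner_flap (a joint): Angle of the grey inner flap, a plate 150 mm (along case x) x 95 mm x 5 mm, hinged along the top of the case's -y wall. 0 = closed, flat (top face 105 mm above the bench); 1.57 = upright; more = leaning outwards, away from the case (stop at 2.15). Starts open, 1.65 to 2.0. Stiff hinge: stays where it is left, 1 to 2 N at its middle moves it.
- outer_flap (a joint): Angle of the blue outer flap, a plate 150 mm (along case x) x 110 mm x 5 mm, hinged along the top of the case's +y wall. Same values, start and stiffness as the inner flap. Closed (0) it overlaps the grey flap by 25 mm (top face 111 mm above the bench); if it is closed first, the grey flap cannot close.
- cam_lever (a joint): Angle of the orange cam lever, axis along case y. 0 = fully open: rises from the pivot, leaning 0.43 rad from vertical towards case -x, away from the case; 0.43 = upright; 2.0 = clamped, flat along case +x over the flaps' overlap, top face 130 mm above the bench. Starts between 0 and 0.15. Cannot close unless both flaps are down.
- inner_hinge (a point): Middle of the grey flap's hinge line, on the case at its -y wall, 100 mm above the bench; closed, the flap's underside starts here and runs to case +y. Axes as the case's.
- outer_hinge (a point): Middle of the blue flap's hinge line, on the case at its +y wall, 106 mm above the bench; closed, the flap's underside starts here and runs to case -y. Axes as the case's.
- lever_pivot (a point): Pivot of the cam lever, 18 mm in front of the case's lever-side wall (98 mm from the case's centre towards -x, mid-width), 125 mm above the bench, between two steel ears 36 mm wide overall and up to 138 mm high. Axes as the case's.
- inner_edge (a point): Middle of the grey flap's free edge, half-way through its thickness, 95 mm from the hinge.
- outer_edge (a point): Middle of the blue flap's free edge, half-way through its thickness, 110 mm from the hinge.
- lever_end (a point): End of the orange lever, 110 mm from the pivot. The arm is 18 mm wide (case y), 10 mm thick, centred on the line from pivot to end. A spring resists its swing up to the center at 1.55 rad (at most about 0.7 N m, some 9 N at 80 mm from the pivot); beyond, it snaps by itself to 2.0 and holds.
- bar (a point): Axis of a fixed retort stand's steel crossbar, 16 mm thick, level, 265 mm above the bench, roughly along case y, about over the clamped lever's end. It runs from 100 mm on this point's -y side to the post (12 mm thick, 0.5 m tall) 280 mm to its +y side. An upright gripper does not fit under it; one tilted back towards the robot does.
- amber_bottle: Amber bottle with blue cap, 80 mm diameter, 160 mm tall, standing loose beside the case on its -y side. Origin at the centre of its underside. Bystander.
- white_jar: White jar, 56 mm diameter, 75 mm tall, standing loose on the case's +y side, towards the robot. Origin at the centre of its underside. Bystander.
- beaker: Clear beaker, 64 mm diameter, 85 mm tall, standing loose on the case's -y side, towards the robot. Origin at the centre of its underside. Bystander.

How it is judged:
On the way, in this order (a step that is already met when the one before it is completed fails the run):
1. the grey inner flap is folded down (value of joint inner_flap below 0.08 rad), for 0.2 s.
2. the blue outer flap is folded down over it (value of joint each of inner_flap, outer_flap below 0.08 rad), for 0.2 s.
3. the cam lever has snapped past center and lies flat (value of joint cam_lever above 1.9 rad), for 0.2 s.
At the end, for the whole second after the job is handed in: Both flaps are closed to within 0.08 rad, the cam lever is past center and within 0.1 rad of flat (joint above 1.9), and the bottle, jar and beaker stand upright within 30 mm of where they began (all of step 2 and value of joint cam_lever above 1.9 rad and distance of each of amber_bottle, white_jar, beaker from where it was at the start of the episode below 0.03 m and angle between each of amber_bottle, white_jar, beaker's own z axis and vertical below 0.2 rad); the robot touches nothing.
It fails at once if the bottle, jar or beaker is moved more than 30 mm (distance of any of amber_bottle, white_jar, beaker from where it was at the start of the episode above 0.03 m).
It also fails if it takes over 58 s, if anything falls off the work surface, if the arm or the gripper's body presses on something with over 40 N, if the wrist force passes 120 N, or if a joint passes its speed limit or range.

## Robot

A 6-joint arm with a two-finger parallel gripper is mounted at the origin on the work surface. World frame = base frame: x ahead of the robot, y to its left, z up, the work surface at z = 0. Lengths are in m, angles in rad, forces in N, time in s.
With the tool pointing down it reaches from about 0.375 to 0.9 m from the base axis. Payload 3.1 kg.
Tool frame: the origin (TCP) lies at the very end of the fingers, on their centre line; the grasp point (between the pads) lies 19 mm behind it (manip.tcp_to_grasp is the distance from the TCP to the grasp point, in m); z points along the fingers, y is the line along which they close (so a half turn about z gives the same grasp; the last joint's range is limited). The gripper opens to 85 mm and grips with 20 to 120 N. Pads are 22 mm wide; open, the fingers measure 114 mm over their backs; the gripper's body (76 mm by 85 mm) begins 54 mm behind the grasp point. The pads swing forward as they close: fully open they stand 13 mm farther back than shut.
Start: joints at [0.955, 0.527, 1.433, -0, 1.181, -0.178], TCP at [0.265, 0.566, 0.209] pointing down, gripper open.
Joint ranges: [-3.08, 3.08], [-0.75, 2.2], [0.22, 2.44], [-1.43, 4.57], [0, 2.65], [-2.85, 2.85]. Speed limits (rad/s): [2.79, 2.79, 3.14, 3.14, 3.14, 3.14].

## Interface

Orientations are given as a unit quaternion [x, y, z, w].
In Python, from station import manip gives the robot as it stands. The module is installed in compiled form; this text tells all that it offers.
- The arm moves only by the tool step_arm, never from a script. Its argument "commands" is one flat list of numbers, 6 for each row, row after row: the shift along the tool's x, y, z in m, then the turn, a rotation vector about the tool's x, y, z in degrees. A call has exactly 10 rows; each row is the pose to reach, as a shift and turn from the pose commanded when the call began, along the tool's axes at that moment; what a row does not reach only later rows make up. A row lasts 1/10 s, in which the tool goes at most 50 mm and 8.59 degrees, less where a joint would pass 70% of its speed; a pose out of reach is approached as far as the arm can. A call with a gripper value outside its range is refused whole. "jaw" is the opening in per cent of the stroke, from 0 (shut) to 100 (fully open), set as the call begins (left out, the last holds). The fingers move at their own pace and stop on an object; "grip_force" is the grip in N (left out, the last holds). Time passes only in rows, so rows that repeat a pose let the fingers close, or fill a call up. It gives the time, the measured TCP pose, the force, the opening and the grip force at its end, in the units of the state.
- manip.sense(): the state, without advancing time (a new reading comes with each control period).
- manip.snapshot(name): name is "scene" or "top" or "wrist"; returns a dict with "pixels" (400x640x3 uint8, blue, green, red), "fx", "fy", "cx", "cy" (pixels), "R" (3x3) and "t" (3): a world point X has camera coordinates R X + t; the wrist camera has in their place "mount" (4x4, takes a point from camera to tool coordinates, whose origin is the TCP and whose axes are the flange's). Camera axes: x right, y down, z forward; pixel columns grow to the right and rows downward; lengths in m; the calibration is good to about 2 mm. A picture is of the moment at which its call begins: read the wrist's pose just before it. There is no depth.
- manip.sign_off(): hands the job in; it is judged then, once.
The state is a dict: "t": time; "q": joint angles; "qd": joint speeds; "tau": joint torques, N m; "tcp_pos": TCP position; "tool_rot": TCP orientation; "force": force on the tool from outside, world axes, zero at the start; "ft_torque": the same for the moment, N m; "finger_gap": opening from 0.0 (shut) to 1.0 (fully open); "gripper_force": force on a finger pad.
Only numpy, scipy, OpenCV 4.12 (cv2) and the standard library are available. Lean on these libraries where they do the work, as an engineer would, in place of code of your own. Each camera call takes 0.05 s, during which the arm holds its last target. There are 200 camera calls.

## Working session

There is one attempt and no reset: what is moved stays moved. The work goes in short steps, Python scripts to look and compute and a tool call to move; the robot and the scene stay as the last step left them, time stands still between calls to the robot, and variables do not carry over. Pictures are saved under pics/ and viewed, at most 10 in all, crops included, and the job is handed in when it is done.

Besides the shell and the picture viewer there is one more tool, called after ">>>" as name(argument=value, ...), one argument or row to a line, values as JSON. step_arm: Moves the arm, as the interface text tells. Its arguments: {"type":"object","properties":{"commands":{"type":"array","items":{"type":"number"}},"jaw":{"type":"number"},"grip_force":{"type":"number"}},"required":["commands"]}

```bash
mkdir -p pics; python3 - <<'E'
from station import manip
import cv2,numpy as np,pickle
s=manip.sense();print({k:np.round(v,3).tolist() for k,v in s.items()})
d={}
for n in("scene","top"):
    p=manip.snapshot(n);d[n]=p;cv2.imwrite(f"pics/{n}0.png",p["pixels"])
    print(n,{k:np.round(v,4).tolist() for k,v in p.items() if k!="pixels"})
pickle.dump(d,open("d0.pkl","wb"))
E
```

```text
{'t': 0.0, 'q': [0.955, 0.528, 1.434, -0.0, 1.181, -0.179], 'qd': [0.0, 0.0, 0.001, -0.0, -0.001, 0.001], 'tau': [-0.001, -44.235, -17.802, -0.0, 0.008, 0.0], 'tcp_pos': [0.264, 0.565, 0.208], 'tool_rot': [0.217, 0.976, -0.001, -0.0], 'force': [0.146, 1.349, 0.39], 'ft_torque': [0.042, 0.012, 0.005], 'gripper_force': 0.0, 'finger_gap': 0.997}
scene {'fx': 466.5405, 'fy': 466.5405, 'cx': 319.9219, 'cy': 196.6869, 'R': [[0.8239, 0.5665, 0.013], [0.3726, -0.5244, -0.7656], [-0.4269, 0.6357, -0.6432]], 't': [-0.4666, -0.0791, 1.6104]}
top {'fx': 431.9543, 'fy': 431.9543, 'cx': 323.4518, 'cy': 202.6316, 'R': [[0.1111, -0.9938, 0.0043], [-0.9688, -0.1093, -0.2222], [0.2213, 0.0205, -0.975]], 't': [-0.0317, 0.5913, 1.1201]}
```

View pics/scene0.png

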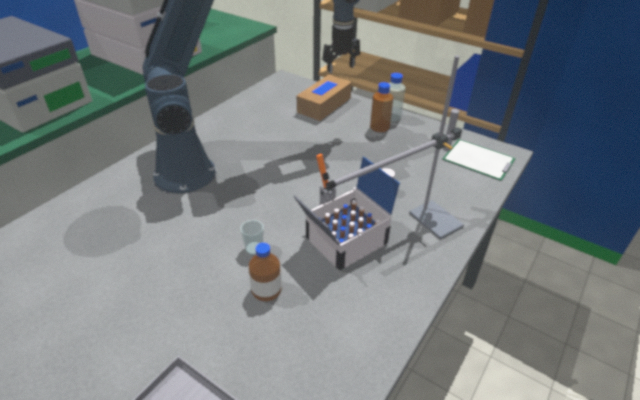

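View pics/top0.png

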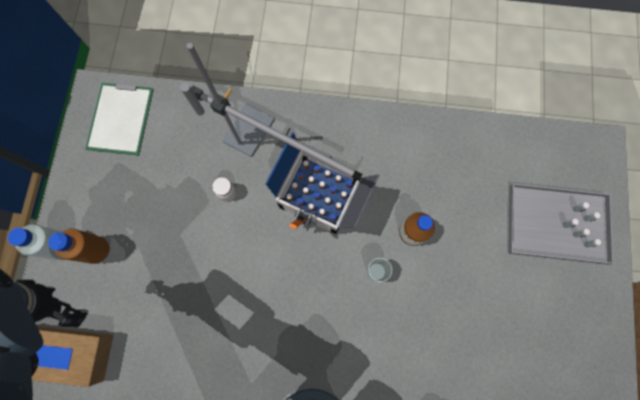

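The scene view shows the case at about (348,225), with the lever at (322,165), the bottle at (265,275), and the beaker at (252,235). In the top view the case is at about (318,190), the lever at (297,222), the jar at (222,188), the bottle at (420,228), the beaker at (379,269), and the bar runs from (225,105) to (357,177). I'll enlarge the case in both.

```bash
python3 - <<'E'
import cv2,pickle,numpy as np
d=pickle.load(open("d0.pkl","rb"))
a=d["top"]["pixels"][110:250,250:400];b=d["scene"]["pixels"][130:270,280:430]
for n,c in(("ct",a),("cs",b)):
    cv2.imwrite(f"pics/{n}.png",cv2.resize(c,(750,600) if 0 else None,fx=4.2,fy=4.2,interpolation=cv2.INTER_CUBIC))
E
```

```text
(no output)
```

View pics/ct.png

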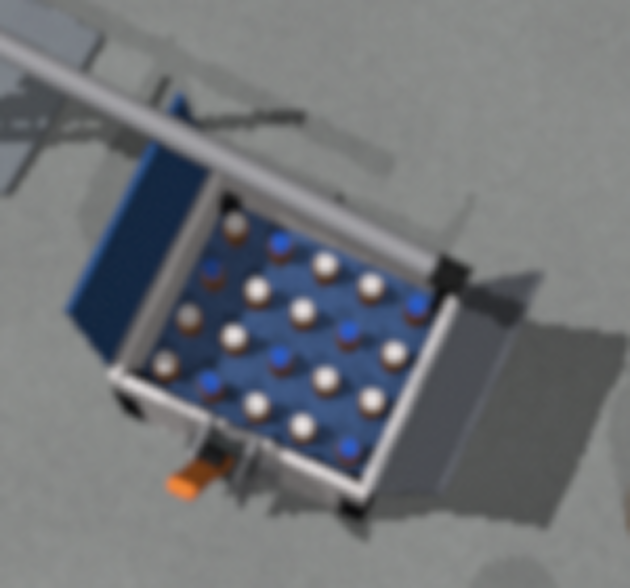

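View pics/cs.png

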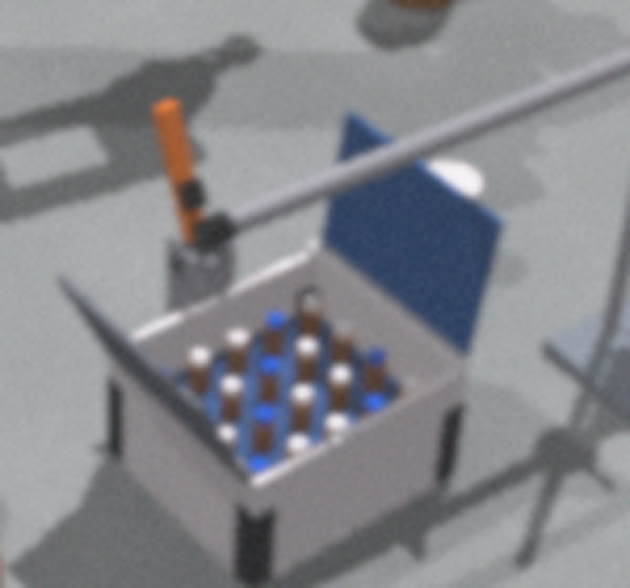

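```bash
cat >h.py <<'E'
import numpy as np,pickle,cv2
from scipy.optimize import least_squares
d=pickle.load(open("d0.pkl","rb"))
def ray(c,px):
    c=d[c];R=c["R"];R=np.array(R);t=np.array(c["t"])
    v=R.T@np.array([(px[0]-c["cx"])/c["fx"],(px[1]-c["cy"])/c["fy"],1]);return -R.T@t,v
def plane(c,px,z):
    o,v=ray(c,px);return o+v*(z-o[2])/v[2]
def tri(a,b):
    A=np.zeros((3,3));B=np.zeros(3)
    for o,v in(ray("top",a),ray("scene",b)):
        v=v/np.linalg.norm(v);P=np.eye(3)-np.outer(v,v);A+=P;B+=P@o
    return np.linalg.solve(A,B)
ct=lambda u,v:(250+u/4.2,110+v/4.2)
cs=lambda u,v:(280+u/4.2,130+v/4.2)
E
python3 - <<'E'
from h import *
np.set_printoptions(precision=4,suppress=True)
obs=[("top",ct(112,373),-.08,.09,.106),("top",ct(360,500),-.08,-.09,.1),("top",ct(459,298),.08,-.09,.1),
("scene",cs(318,241),-.08,.09,.106),("scene",cs(122,345),-.08,-.09,.1),("scene",cs(253,487),.08,-.09,.1),("scene",cs(470,352),.08,.09,.106)]
P=[plane(c,p,z)[:2] for c,p,x,y,z in obs]
f=lambda q:np.concatenate([q[:2]+np.array([[np.cos(q[2]),-np.sin(q[2])],[np.sin(q[2]),np.cos(q[2])]])@[x,y]-p for (c,_,x,y,z),p in zip(obs,P)])
s=least_squares(f,[.5,0,0]);print("case",s.x,"\n",f(s.x).reshape(-1,2))
q=s.x;R=np.array([[np.cos(q[2]),-np.sin(q[2]),0],[np.sin(q[2]),np.cos(q[2]),0],[0,0,1]])
for n,a,b in(("blue f",ct(67,310),cs(348,113)),("blue r",ct(180,93),cs(502,222)),("grey f",ct(440,490),cs(60,277)),("lever end",ct(182,485),cs(167,102)),("bar end",ct(450,275),cs(212,232))):
    X=tri(a,b);print(n,X,"case",R.T@(X-[q[0],q[1],0]))
for n,px,z in(("bar post",(222,104),.265),("jar",(222,187),.075),("beaker",(379,268),.085),("bottlecap",(425,222),.16)):
    X=plane("top",px,z);print(n,X,R.T@(X-[q[0],q[1],0]))
E
```

```text
case [ 0.624   0.0527 -0.341 ] 
 [[ 0.0001  0.0058]
 [ 0.0022  0.0008]
 [ 0.0152 -0.0032]
 [-0.0046  0.0023]
 [-0.0114 -0.0018]
 [-0.0038  0.005 ]
 [ 0.0022 -0.0089]]
blue f [0.5899 0.1759 0.2116] case [-0.0733  0.1047  0.2116]
blue r [0.7304 0.1284 0.2117] case [0.0749 0.1069 0.2117]
grey f [ 0.514  -0.05    0.1835] case [-0.0693 -0.1335  0.1835]
lever end [0.4939 0.0962 0.2267] case [-0.1372 -0.0025  0.2267]
bar end [ 0.6202 -0.0395  0.2623] case [ 0.0272 -0.0882  0.2623]
bar post [0.76   0.2991 0.265 ] [0.0457 0.2777 0.265 ]
jar [0.6018 0.3162 0.075 ] [-0.1091  0.2409  0.075 ]
beaker [ 0.429  -0.1297  0.085 ] [-0.1228 -0.2371  0.085 ]
bottlecap [ 0.549  -0.2255  0.16  ] [ 0.0224 -0.2872  0.16  ]
```

```bash
cat >>h.py <<'E'
from scipy.spatial.transform import Rotation as Rt
C=np.array([.624,.0527,0.]);YAW=-.33
RC=Rt.from_euler("z",YAW)
def pose(x,y,z,tilt=0):   # case-frame TCP, tilt deg back toward the robot
    return C+RC.apply([x,y,z]), RC*Rt.from_euler("y",-tilt,degrees=True)*Rt.from_matrix(np.diag([-1,1,-1.]))
def show(wps,start=None):
    from station import manip
    s=manip.sense();p0,r0=np.array(s["tcp_pos"]),Rt.from_quat(s["tool_rot"])
    if start is not None:p0,r0=pose(*start)
    print("t %.2f F"%s["t"],np.round(s["force"],1),"case tcp",np.round(RC.inv().apply(s["tcp_pos"]-C),4))
    for w in wps:
        p,r=pose(*w);print(w,np.round(r0.inv().apply(p-p0),3).tolist(),np.round((r0.inv()*r).as_rotvec(degrees=True),1).tolist())
E
python3 -c "
from h import *
a=RC.inv().apply(np.array([.38,.25,.33])-C);print(a)
show([(*a,20),(-.05,-.19,.30,20)])
show([(-.05,-.19,.30,20),(-.05,-.19,.15,20)],(*a,20))"
```

```text
[-0.29476802  0.10758766  0.33      ]
t 0.10 F [ 0.1  0.3 -0.2] case tcp [-0.5062  0.3686  0.2082]
(np.float64(-0.29476802132323393), np.float64(0.10758765544980287), np.float64(0.33), 20) [-0.238, -0.237, -0.121] [-1.2, -20.0, -6.1]
(-0.05, -0.19, 0.3, 20) [-0.514, -0.506, -0.091] [-1.2, -20.0, -6.1]
t 0.10 F [ 0.1  0.3 -0.2] case tcp [-0.5062  0.3686  0.2082]
(-0.05, -0.19, 0.3, 20) [-0.22, -0.298, 0.112] [0.0, 0.0, 0.0]
(-0.05, -0.19, 0.15, 20) [-0.168, -0.298, 0.253] [0.0, 0.0, 0.0]
```

>>> step_arm(
  commands=[-0.02,-0.02,-0.04,0,-3,-1,-0.05,-0.05,-0.08,0,-6,-2,-0.08,-0.08,-0.11,0,-9,-3,-0.11,-0.11,-0.121,-1,-12,-4,-0.14,-0.14,-0.121,-1,-15,-5,-0.17,-0.17,-0.121,-1,-18,-6,-0.2,-0.2,-0.121,-1,-20,-6,-0.22,-0.22,-0.121,-1.2,-20,-6.1,-0.238,-0.237,-0.121,-1.2,-20,-6.1,-0.238,-0.237,-0.121,-1.2,-20,-6.1],
  jaw=0,
  grip_force=40,
)

```text
t: 1.1
tcp_pos: [0.38, 0.248, 0.3298]
tool_rot: [0.164, 0.971, -0.028, 0.171]
force: [-0.0, 0.5, 0.2]
finger_gap: 0.001
gripper_force: 0.0
```

>>> step_arm(
  commands=[-0.02,-0.035,0.005,0,0,0,-0.045,-0.07,0.02,0,0,0,-0.07,-0.105,0.03,0,0,0,-0.1,-0.14,0.045,0,0,0,-0.13,-0.175,0.06,0,0,0,-0.16,-0.21,0.075,0,0,0,-0.19,-0.245,0.09,0,0,0,-0.21,-0.28,0.105,0,0,0,-0.22,-0.298,0.112,0,0,0,-0.22,-0.298,0.112,0,0,0],
)

```text
t: 2.1
tcp_pos: [0.5164, -0.1131, 0.2987]
tool_rot: [0.164, 0.971, -0.028, 0.171]
force: [-0.7, 0.6, 0.4]
finger_gap: 0.001
gripper_force: 0.0
```

```bash
python3 -c "
from h import *
show([(-.05,-.19,.15,20),(-.05,-.1,.15,20)])
from station import manip
p=manip.snapshot('scene')['pixels'];cv2.imwrite('pics/a.png',cv2.resize(p[60:300,180:480],None,fx=2.4,fy=2.4))"
```

```text
t 2.10 F [-0.7  0.6  0.4] case tcp [-0.0481 -0.1917  0.2987]
(-0.05, -0.19, 0.15, 20) [0.053, 0.001, 0.139] [0.1, -0.0, -0.2]
(-0.05, -0.1, 0.15, 20) [0.053, 0.091, 0.139] [0.1, -0.0, -0.2]
```

View pics/a.png

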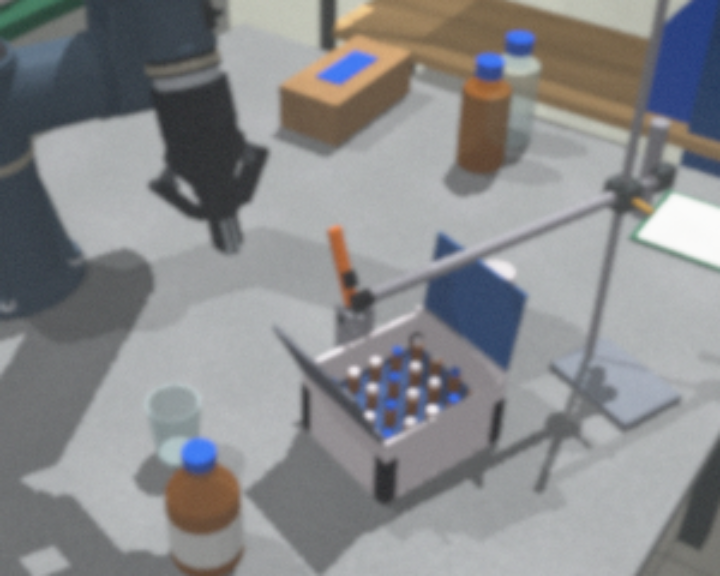

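The gripper is shut, high in front of the grey flap. Its tip is at about (232,252) in the crop, and both flaps and the lever are untouched. The beaker and the bottle are clear. Next I descend and push the grey flap.

>>> step_arm(
  commands=[0.01,0,0.03,0,0,0,0.02,0,0.06,0,0,0,0.03,0,0.09,0,0,0,0.045,0,0.12,0,0,0,0.053,0,0.139,0,0,0,0.053,0.01,0.139,0,0,0,0.053,0.02,0.139,0,0,0,0.053,0.03,0.139,0,0,0,0.053,0.03,0.139,0,0,0,0.053,0.03,0.139,0,0,0],
)

```text
t: 3.15
tcp_pos: [0.5231, -0.0799, 0.1512]
tool_rot: [0.161, 0.972, -0.027, 0.172]
force: [0.2, -0.0, 0.0]
finger_gap: -0.002
gripper_force: 0.0
```

```bash
python3 -c "
from h import *
show([(-.05,-.1,.15,20),(-.05,-.06,.145,20),(-.05,-.04,.13,20),(-.05,-.03,.12,20),(-.05,-.03,.105,20)])
from station import manip
p=manip.snapshot('scene')['pixels'];cv2.imwrite('pics/b.png',cv2.resize(p[60:300,180:480],None,fx=2.4,fy=2.4))"
```

```text
t 3.15 F [ 0.2 -0.   0. ] case tcp [-0.0525 -0.1581  0.1512]
(-0.05, -0.1, 0.15, 20) [-0.002, 0.058, 0.002] [0.2, 0.0, 0.1]
(-0.05, -0.06, 0.145, 20) [-0.0, 0.098, 0.007] [0.2, 0.0, 0.1]
(-0.05, -0.04, 0.13, 20) [0.005, 0.118, 0.021] [0.2, 0.0, 0.1]
(-0.05, -0.03, 0.12, 20) [0.008, 0.128, 0.031] [0.2, 0.0, 0.1]
(-0.05, -0.03, 0.105, 20) [0.013, 0.128, 0.045] [0.2, 0.0, 0.1]
```

View pics/b.png

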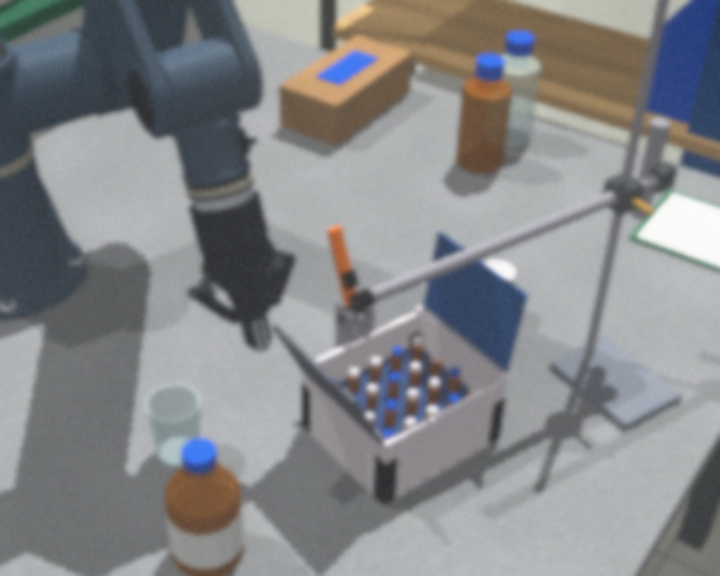

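The finger tip is at about (260,347), beside the grey flap's front corner at (275,327). That is some 20 px above where I project it, so I'll check with projected marks in the other view.

```bash
python3 -c "
from h import *
from station import manip
s=manip.sense();ims=[]
for n in('top','scene'):
    c=manip.snapshot(n);im=c['pixels'].copy()
    im=cv2.resize(im,None,fx=4,fy=4,interpolation=cv2.INTER_CUBIC)
    def pr(X):
        v=np.array(c['R'])@X+np.array(c['t']);return (int(4*(c['fx']*v[0]/v[2]+c['cx'])),int(4*(c['fy']*v[1]/v[2]+c['cy'])))
    r=Rt.from_quat(s['tool_rot'])
    for k in(0,.019,.073):cv2.circle(im,pr(np.array(s['tcp_pos'])-r.apply([0,0,k])),4,(0,255,0),-1)
    L=[(x,y,z) for x in(-.08,.08) for y,z in((-.09,.1),(.09,.106))]
    for l in L:cv2.circle(im,pr(C+RC.apply(l)),4,(0,0,255),-1)
    cv2.circle(im,pr(C+RC.apply([-.098,0,.125])),4,(255,0,255),-1)
    m=pr(C+RC.apply([-.03,-.03,.1]));ims.append(im[m[1]-250:m[1]+250,m[0]-200:m[0]+200])
cv2.imwrite('pics/c.png',np.hstack(ims))"
```

```text
(no output)
```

View pics/c.png

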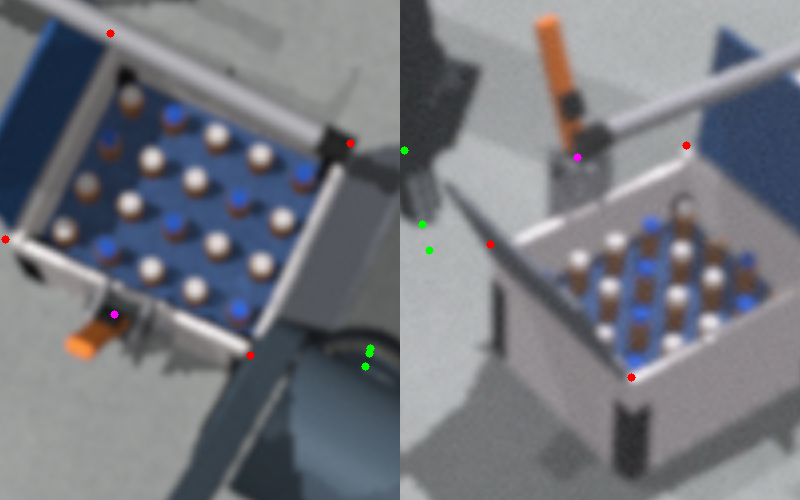

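```bash
python3 -c "
from h import *
show([(-.035,-.165,.14,10),(-.035,-.11,.145,10)])
show([(-.035,-.095,.15,10),(-.035,-.08,.15,10),(-.035,-.065,.145,10),(-.035,-.055,.134,10),(-.035,-.045,.12,10),(-.035,-.04,.11,10),(-.035,-.04,.105,10)],(-.035,-.11,.145,10))"
```

```text
t 3.30 F [ 0.2 -0.2  0.3] case tcp [-0.0521 -0.1593  0.1511]
(-0.035, -0.165, 0.14, 10) [-0.012, -0.006, 0.016] [0.1, 10.0, -0.0]
(-0.035, -0.11, 0.145, 10) [-0.014, 0.049, 0.012] [0.1, 10.0, -0.0]
t 3.30 F [ 0.2 -0.2  0.3] case tcp [-0.0521 -0.1593  0.1511]
(-0.035, -0.095, 0.15, 10) [-0.001, 0.015, -0.005] [0.0, 0.0, 0.0]
(-0.035, -0.08, 0.15, 10) [-0.001, 0.03, -0.005] [0.0, 0.0, 0.0]
(-0.035, -0.065, 0.145, 10) [0.0, 0.045, -0.0] [0.0, 0.0, 0.0]
(-0.035, -0.055, 0.134, 10) [0.002, 0.055, 0.011] [0.0, 0.0, 0.0]
(-0.035, -0.045, 0.12, 10) [0.004, 0.065, 0.025] [0.0, 0.0, 0.0]
(-0.035, -0.04, 0.11, 10) [0.006, 0.07, 0.034] [0.0, 0.0, 0.0]
(-0.035, -0.04, 0.105, 10) [0.007, 0.07, 0.039] [0.0, 0.0, 0.0]
```

>>> step_arm(
  commands=[-0.006,-0.003,0.008,0,5,0,-0.012,-0.006,0.016,0,10,0,-0.012,0.002,0.015,0,10,0,-0.012,0.01,0.015,0,10,0,-0.013,0.018,0.014,0,10,0,-0.013,0.026,0.014,0,10,0,-0.014,0.034,0.013,0,10,0,-0.014,0.042,0.013,0,10,0,-0.014,0.049,0.012,0,10,0,-0.014,0.049,0.012,0,10,0],
)

```text
t: 4.3
tcp_pos: [0.5554, -0.0393, 0.1445]
tool_rot: [0.163, 0.983, -0.013, 0.086]
force: [0.1, 1.3, 0.4]
finger_gap: -0.003
gripper_force: 0.0
```

>>> step_arm(
  commands=[-0.001,0.008,-0.003,0,0,0,-0.001,0.015,-0.005,0,0,0,-0.001,0.023,-0.005,0,0,0,-0.001,0.03,-0.005,0,0,0,0,0.038,-0.003,0,0,0,0,0.045,0,0,0,0,0.001,0.05,0.005,0,0,0,0.002,0.055,0.011,0,0,0,0.003,0.06,0.018,0,0,0,0.003,0.06,0.018,0,0,0],
)

```text
t: 5.3
tcp_pos: [0.5744, 0.0169, 0.1251]
tool_rot: [0.163, 0.983, -0.013, 0.085]
force: [0.2, 0.2, -0.4]
finger_gap: 0.001
gripper_force: 0.0
```

```bash
python3 -c "
from h import *
show([(-.035,-.045,.12,10),(-.035,-.04,.11,10),(-.035,-.04,.105,10),(-.035,-.04,.095,10)])
from station import manip
p=[manip.snapshot(n)['pixels'] for n in('scene','top')]
cv2.imwrite('pics/e.png',cv2.resize(np.hstack([p[0][110:270,260:440],p[1][100:260,230:410]]),None,fx=2.2,fy=2.2))"
```

```text
t 5.30 F [ 0.2  0.2 -0.4] case tcp [-0.0353 -0.0499  0.1251]
(-0.035, -0.045, 0.12, 10) [0.001, 0.005, 0.005] [0.1, -0.1, 0.0]
(-0.035, -0.04, 0.11, 10) [0.002, 0.01, 0.015] [0.1, -0.1, 0.0]
(-0.035, -0.04, 0.105, 10) [0.003, 0.01, 0.02] [0.1, -0.1, 0.0]
(-0.035, -0.04, 0.095, 10) [0.005, 0.01, 0.03] [0.1, -0.1, 0.0]
```

View pics/e.png

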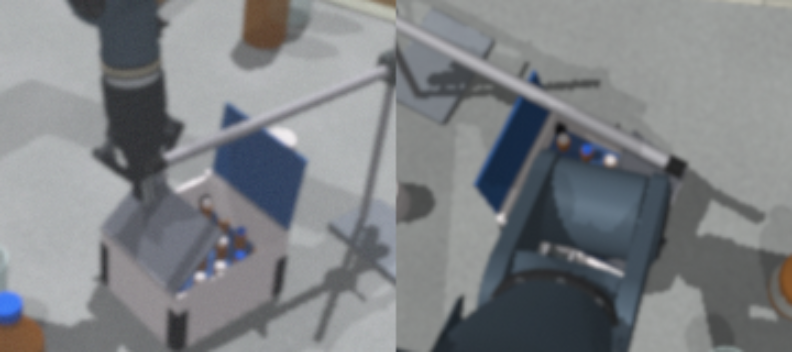

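The grey flap is well over, at about (165,235) in the left half, and the blue flap still stands at (260,165). The bar clears the gripper. I press down in small steps.

>>> step_arm(
  commands=[0.001,0.003,0.003,0,0,0,0.001,0.006,0.006,0,0,0,0.001,0.008,0.009,0,0,0,0.002,0.01,0.012,0,0,0,0.002,0.01,0.014,0,0,0,0.002,0.01,0.016,0,0,0,0.003,0.01,0.018,0,0,0,0.003,0.01,0.02,0,0,0,0.003,0.01,0.021,0,0,0,0.003,0.01,0.021,0,0,0],
)

```text
t: 6.4
tcp_pos: [0.5788, 0.0254, 0.1051]
tool_rot: [0.164, 0.983, -0.013, 0.086]
force: [0.3, 0.5, 0.6]
finger_gap: -0.004
gripper_force: 0.2
```

>>> step_arm(
  commands=[0,0,0.001,0,0,0,0,0,0.002,0,0,0,0,0,0.003,0,0,0,0,0,0.004,0,0,0,0,0,0.005,0,0,0,0,0,0.006,0,0,0,0,0,0.007,0,0,0,0,0,0.008,0,0,0,0,0,0.008,0,0,0,0,0,0.008,0,0,0],
)

```text
t: 7.4
tcp_pos: [0.5801, 0.025, 0.0973]
tool_rot: [0.164, 0.983, -0.013, 0.086]
force: [0.4, -0.2, 0.8]
finger_gap: 0.004
gripper_force: 0.1
```

```bash
python3 -c "
from h import *
show([])
from station import manip
p=[manip.snapshot(n)['pixels'] for n in('scene','top')]
cv2.imwrite('pics/f.png',cv2.resize(p[0][130:260,270:430],None,fx=4.5,fy=4.5,interpolation=cv2.INTER_CUBIC))"
```

```text
t 7.40 F [ 0.4 -0.2  0.8] case tcp [-0.0325 -0.0405  0.0973]
```

>>> step_arm(
  commands=[0,0,0.001,0,0,0,0,0,0.002,0,0,0,0,0,0.003,0,0,0,0,0,0.004,0,0,0,0,0,0.005,0,0,0,0,0,0.006,0,0,0,0,0,0.007,0,0,0,0,0,0.008,0,0,0,0,0,0.008,0,0,0,0,0,0.008,0,0,0],
)

```text
t: 8.5
tcp_pos: [0.5815, 0.0245, 0.0894]
tool_rot: [0.164, 0.983, -0.013, 0.086]
force: [0.4, -0.9, -0.2]
finger_gap: 0.004
gripper_force: 0.1
```

>>> step_arm(
  commands=[0,0,0.001,0,0,0,0,0,0.002,0,0,0,0,0,0.003,0,0,0,0,0,0.004,0,0,0,0,0,0.004,0,0,0,0,0,0.004,0,0,0,0,0,0.004,0,0,0,0,0,0.004,0,0,0,0,0,0.004,0,0,0,0,0,0.004,0,0,0],
)

```text
t: 9.5
tcp_pos: [0.5822, 0.0243, 0.0856]
tool_rot: [0.164, 0.983, -0.013, 0.086]
force: [0.4, -0.3, 0.3]
finger_gap: -0.007
gripper_force: 0.0
```

```bash
python3 -c "
from h import *
show([])
from station import manip
p=[manip.snapshot(n)['pixels'] for n in('scene','top')]
cv2.imwrite('pics/g.png',cv2.resize(p[0][130:260,270:430],None,fx=4.5,fy=4.5,interpolation=cv2.INTER_CUBIC))"
```

```text
t 9.50 F [ 0.4 -0.3  0.3] case tcp [-0.0304 -0.0404  0.0856]
```

View pics/g.png

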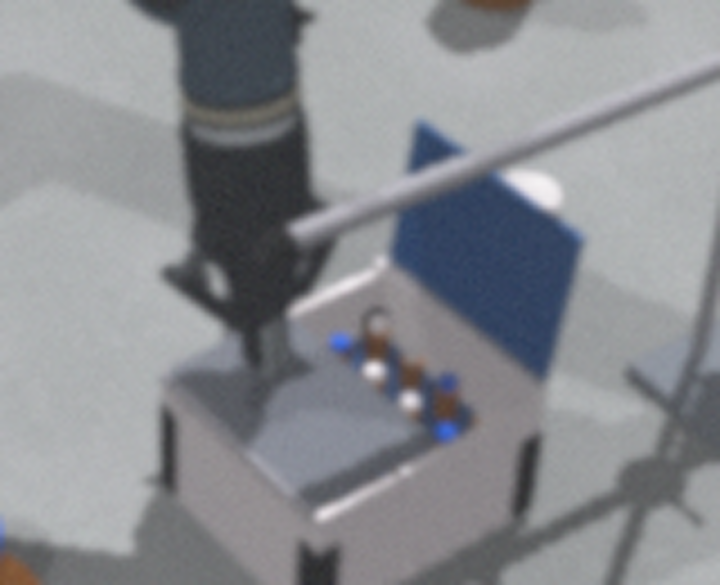

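The grey flap at (300,420) is nearly flat, with its free rear corner at about (438,432). I compare that with the projection of a closed corner.

```bash
python3 -c "
from h import *
c=d['scene']
def pr(X):
    v=np.array(c['R'])@X+np.array(c['t']);return np.array([c['fx']*v[0]/v[2]+c['cx'],c['fy']*v[1]/v[2]+c['cy']])
for th in(0,.1,.2,.3,.4):
    a=[((pr(C+RC.apply([x,-.09+.095*np.cos(th),.1+.005+.095*np.sin(th)]))-[270,130])*4.5).round() for x in(.075,-.075)];print(th,a)
print(((pr(C+RC.apply([.08,-.09,.1]))-[270,130])*4.5).round())
print(((pr(C+RC.apply([.08,.09,.106]))-[270,130])*4.5).round())
print(((pr(C+RC.apply([-.0304,-.0404,.0856]))-[270,130])*4.5).round())
"
```

```text
0 [array([436., 437.]), array([283., 307.])]
0.1 [array([437., 426.]), array([283., 296.])]
0.2 [array([436., 416.]), array([282., 285.])]
0.3 [array([434., 406.]), array([280., 276.])]
0.4 [array([431., 397.]), array([276., 267.])]
[318. 514.]
[545. 385.]
[269. 395.]
```

>>> step_arm(
  commands=[0,0,0.001,0,0,0,0,0,0.002,0,0,0,0,0,0.003,0,0,0,0,0,0.004,0,0,0,0,0,0.004,0,0,0,0,0,0.004,0,0,0,0,0,0.004,0,0,0,0,0,0.004,0,0,0,0,0,0.004,0,0,0,0,0,0.004,0,0,0],
)

```text
t: 10.6
tcp_pos: [0.5825, 0.0244, 0.0839]
tool_rot: [0.163, 0.983, -0.013, 0.087]
force: [-6.3, 0.8, 17.5]
finger_gap: -0.001
gripper_force: 8.8
```

```bash
python3 -c "
from h import *
show([(-.035,-.04,.245,10),(-.035,.18,.245,10)])
show([(-.035,.18,.14,10),(-.035,.11,.125,10)],(-.035,.18,.245,10))
w=.015;dz=.02
W=[]
for th in(90,75,60,45,30,15,5,0):
    t=np.radians(th);r=.06
    W.append((-.035,round(.09-r*np.cos(t)+.005*np.sin(t)+w,3),round(.106+r*np.sin(t)+.005*np.cos(t)-dz,3),10))
show(W,(-.035,.11,.125,10))"
```

```text
t 10.60 F [-6.3  0.8 17.5] case tcp [-0.0301 -0.0402  0.0839]
(-0.035, -0.04, 0.245, 10) [-0.023, 0.001, -0.159] [0.1, 0.1, 0.0]
(-0.035, 0.18, 0.245, 10) [-0.023, 0.221, -0.159] [0.1, 0.1, 0.0]
t 10.60 F [-6.3  0.8 17.5] case tcp [-0.0301 -0.0402  0.0839]
(-0.035, 0.18, 0.14, 10) [0.018, 0.0, 0.103] [0.0, 0.0, 0.0]
(-0.035, 0.11, 0.125, 10) [0.021, -0.07, 0.118] [0.0, 0.0, 0.0]
t 10.60 F [-6.3  0.8 17.5] case tcp [-0.0301 -0.0402  0.0839]
(-0.035, np.float64(0.11), np.float64(0.146), 10) [-0.004, -0.0, -0.021] [0.0, 0.0, 0.0]
(-0.035, np.float64(0.094), np.float64(0.145), 10) [-0.003, -0.016, -0.02] [0.0, 0.0, 0.0]
(-0.035, np.float64(0.079), np.float64(0.14), 10) [-0.003, -0.031, -0.015] [0.0, 0.0, 0.0]
(-0.035, np.float64(0.066), np.float64(0.132), 10) [-0.001, -0.044, -0.007] [0.0, 0.0, 0.0]
(-0.035, np.float64(0.056), np.float64(0.12), 10) [0.001, -0.054, 0.005] [0.0, 0.0, 0.0]
(-0.035, np.float64(0.048), np.float64(0.106), 10) [0.003, -0.062, 0.019] [0.0, 0.0, 0.0]
(-0.035, np.float64(0.046), np.float64(0.096), 10) [0.005, -0.064, 0.029] [0.0, 0.0, 0.0]
(-0.035, np.float64(0.045), np.float64(0.091), 10) [0.006, -0.065, 0.033] [0.0, 0.0, 0.0]
```

>>> step_arm(
  commands=[-0.004,0,-0.035,0,0,0,-0.01,0,-0.075,0,0,0,-0.017,0,-0.12,0,0,0,-0.023,0,-0.16,0,0,0,-0.023,0.04,-0.16,0,0,0,-0.023,0.085,-0.16,0,0,0,-0.023,0.13,-0.16,0,0,0,-0.023,0.175,-0.16,0,0,0,-0.023,0.221,-0.16,0,0,0,-0.023,0.221,-0.16,0,0,0],
)

```text
t: 11.6
tcp_pos: [0.6506, 0.2402, 0.2432]
tool_rot: [0.161, 0.983, -0.012, 0.087]
force: [0.5, 0.2, -0.9]
finger_gap: 0.0
gripper_force: 0.0
```

>>> step_arm(
  commands=[0.006,0,0.035,0,0,0,0.012,0,0.07,0,0,0,0.018,0,0.103,0,0,0,0.019,-0.015,0.106,0,0,0,0.019,-0.03,0.109,0,0,0,0.02,-0.04,0.112,0,0,0,0.021,-0.05,0.115,0,0,0,0.021,-0.06,0.116,0,0,0,0.021,-0.07,0.116,0,0,0,0.021,-0.07,0.116,0,0,0],
)

```text
t: 12.6
tcp_pos: [0.6257, 0.1672, 0.1258]
tool_rot: [0.164, 0.983, -0.014, 0.086]
force: [-0.2, 0.2, -0.3]
finger_gap: 0.002
gripper_force: 0.0
```

```bash
python3 -c "
from h import *
show([(-.035,.11,.125,10)])"
```

```text
t 12.60 F [-0.2  0.2 -0.3] case tcp [-0.0355  0.1089  0.1258]
(-0.035, 0.11, 0.125, 10) [-0.0, 0.001, 0.001] [0.1, -0.0, -0.1]
```

>>> step_arm(
  commands=[-0.002,-0.006,-0.006,0,0,0,-0.003,-0.016,-0.012,0,0,0,-0.003,-0.024,-0.012,0,0,0,-0.003,-0.031,-0.012,0,0,0,-0.001,-0.038,-0.009,0,0,0,-0.001,-0.044,-0.005,0,0,0,0,-0.05,0,0,0,0,0.001,-0.054,0.005,0,0,0,0.002,-0.058,0.012,0,0,0,0.003,-0.062,0.019,0,0,0],
)

```text
t: 13.6
tcp_pos: [0.6062, 0.1096, 0.1054]
tool_rot: [0.164, 0.983, -0.013, 0.086]
force: [-0.7, 0.1, 1.3]
finger_gap: -0.0
gripper_force: 0.9
```

>>> step_arm(
  commands=[0,-0.001,0.002,0,0,0,0.001,-0.002,0.004,0,0,0,0.001,-0.002,0.006,0,0,0,0.002,-0.003,0.008,0,0,0,0.002,-0.003,0.01,0,0,0,0.002,-0.003,0.012,0,0,0,0.003,-0.003,0.013,0,0,0,0.003,-0.003,0.014,0,0,0,0.003,-0.003,0.014,0,0,0,0.003,-0.003,0.014,0,0,0],
)

```text
t: 14.6
tcp_pos: [0.605, 0.1075, 0.0918]
tool_rot: [0.164, 0.983, -0.013, 0.086]
force: [-0.0, -0.8, 0.4]
finger_gap: -0.0
gripper_force: 0.0
```

```bash
python3 -c "
from h import *
show([])"
```

```text
t 14.60 F [-0.  -0.8  0.4] case tcp [-0.0357  0.0457  0.0918]
```

Press the last few millimetres, slowly.

>>> step_arm(
  commands=[0,0,0.001,0,0,0,0,0,0.001,0,0,0,0,0,0.002,0,0,0,0,0,0.002,0,0,0,0,0,0.003,0,0,0,0,0,0.003,0,0,0,0,0,0.004,0,0,0,0,0,0.004,0,0,0,0,0,0.004,0,0,0,0,0,0.004,0,0,0],
)

```text
t: 15.6
tcp_pos: [0.6053, 0.1073, 0.09]
tool_rot: [0.164, 0.983, -0.013, 0.087]
force: [-6.9, -0.7, 15.2]
finger_gap: -0.001
gripper_force: 7.4
```

```bash
cat >>h.py <<'E'
def lev(lam,t=35,r=.085,h=.011,dl=.02,gap=0,y=0):
    b=lam-.43;T=np.radians(t)
    p=np.array([-.098,.125])+r*np.array([np.sin(b),np.cos(b)])+(.005+gap)*np.array([-np.cos(b),np.sin(b)])
    p=p-h*np.array([np.cos(T),np.sin(T)])+dl*np.array([np.sin(T),-np.cos(T)])
    return (round(p[0],3),y,round(p[1],3),t)
E
python3 -c "
from h import *
show([(-.05,.045,.25,10),(-.22,.0,.27,35)])
S=lev(0,gap=.03)
show([S],(-.22,.0,.27,35))
show([lev(l) for l in(0,.2,.4,.6,.8,1.,1.1,1.2,1.3,1.4,1.5,1.6,1.7,1.8)],S)"
```

```text
t 15.60 F [-6.9 -0.7 15.2] case tcp [-0.0354  0.0456  0.09  ]
(-0.05, 0.045, 0.25, 10) [-0.014, -0.0, -0.16] [0.1, 0.0, -0.0]
(-0.22, 0.0, 0.27, 35) [0.15, -0.045, -0.21] [0.1, -25.0, -0.0]
t 15.60 F [-6.9 -0.7 15.2] case tcp [-0.0354  0.0456  0.09  ]
(np.float64(-0.163), 0, np.float64(0.165), 35) [0.014, 0.0, 0.119] [0.0, 0.0, 0.0]
t 15.60 F [-6.9 -0.7 15.2] case tcp [-0.0354  0.0456  0.09  ]
(np.float64(-0.136), 0, np.float64(0.177), 35) [-0.029, -0.0, 0.006] [0.0, 0.0, 0.0]
(np.float64(-0.12), 0, np.float64(0.184), 35) [-0.046, -0.0, 0.009] [0.0, 0.0, 0.0]
(np.float64(-0.103), 0, np.float64(0.187), 35) [-0.062, -0.0, 0.016] [0.0, 0.0, 0.0]
(np.float64(-0.086), 0, np.float64(0.187), 35) [-0.076, -0.0, 0.026] [0.0, 0.0, 0.0]
(np.float64(-0.069), 0, np.float64(0.183), 35) [-0.087, -0.0, 0.039] [0.0, 0.0, 0.0]
(np.float64(-0.054), 0, np.float64(0.177), 35) [-0.096, -0.0, 0.053] [0.0, 0.0, 0.0]
(np.float64(-0.047), 0, np.float64(0.172), 35) [-0.099, -0.0, 0.061] [0.0, 0.0, 0.0]
(np.float64(-0.04), 0, np.float64(0.167), 35) [-0.102, -0.0, 0.069] [0.0, 0.0, 0.0]
(np.float64(-0.034), 0, np.float64(0.161), 35) [-0.103, -0.0, 0.077] [0.0, 0.0, 0.0]
(np.float64(-0.028), 0, np.float64(0.154), 35) [-0.104, -0.0, 0.086] [0.0, 0.0, 0.0]
(np.float64(-0.023), 0, np.float64(0.148), 35) [-0.105, -0.0, 0.094] [0.0, 0.0, 0.0]
(np.float64(-0.019), 0, np.float64(0.14), 35) [-0.104, -0.0, 0.103] [0.0, 0.0, 0.0]
(np.float64(-0.016), 0, np.float64(0.132), 35) [-0.101, -0.0, 0.111] [0.0, 0.0, 0.0]
(np.float64(-0.013), 0, np.float64(0.124), 35) [-0.099, -0.0, 0.12] [0.0, 0.0, 0.0]
```

>>> step_arm(
  commands=[-0.003,0,-0.035,0,0,0,-0.007,0,-0.075,0,0,0,-0.01,0,-0.12,0,0,0,-0.014,0,-0.165,0,0,0,0.02,-0.01,-0.18,0,-6,0,0.055,-0.02,-0.19,0,-12,0,0.09,-0.03,-0.2,0,-18,0,0.12,-0.04,-0.205,0,-24,0,0.15,-0.045,-0.21,0,-25,0,0.15,-0.045,-0.21,0,-25,0],
)

```text
t: 16.6
tcp_pos: [0.4082, 0.1232, 0.2654]
tool_rot: [0.155, 0.942, -0.05, 0.293]
force: [-0.6, -0.3, -0.7]
finger_gap: -0.001
gripper_force: 0.0
```

```bash
python3 -c "
from h import *
show([lev(0,gap=.03),lev(0,gap=.01)])
from station import manip
print(manip.sense()['q'])
# lever end & blue check, no picture viewing
for n in('scene','top'):
    c=manip.snapshot(n);im=c['pixels'].astype(int)
    m=(im[...,2]>140)&(im[...,2]-im[...,0]>90)&(im[...,2]-im[...,1]>50)
    ys,xs=np.nonzero(m);k=(abs(xs-320)<50)&(ys>140)&(ys<240);print(n,k.sum(),xs[k].min(),xs[k].max(),ys[k].min(),ys[k].max())
    cv2.imwrite('pics/h_%s.png'%n,c['pixels'])
"
```

```text
t 16.60 F [-0.6 -0.3 -0.7] case tcp [-0.227  -0.0033  0.2654]
(np.float64(-0.163), 0, np.float64(0.165), 35) [0.004, 0.003, 0.119] [-0.1, -0.4, 0.2]
(np.float64(-0.145), 0, np.float64(0.173), 35) [-0.015, 0.003, 0.123] [-0.1, -0.4, 0.2]
[ 0.27519597  0.07098698  2.17074963 -0.74055211  0.50118545 -0.38136609]
scene 70 317 324 154 172
top 31 290 296 223 228
```

>>> step_arm(
  commands=[0.001,0.001,0.03,0,0,0,0.002,0.002,0.06,0,0,0,0.003,0.003,0.09,0,0,0,0.004,0.003,0.119,0,0,0,-0.003,0.003,0.12,0,0,0,-0.009,0.003,0.121,0,0,0,-0.015,0.003,0.123,0,0,0,-0.02,0.003,0.124,0,0,0,-0.02,0.003,0.124,0,0,0,-0.02,0.003,0.124,0,0,0],
)

```text
t: 17.7
tcp_pos: [0.5017, 0.0984, 0.1797]
tool_rot: [0.156, 0.94, -0.049, 0.298]
force: [-0.2, 0.2, -0.3]
finger_gap: 0.0
gripper_force: 0.0
```

```bash
python3 -c "
from h import *
show([lev(l) for l in(0,.1,.2,.3,.4,.5,.6,.7,.8)])"
```

```text
t 17.70 F [-0.2  0.2 -0.3] case tcp [-0.1306  0.0036  0.1797]
(np.float64(-0.136), 0, np.float64(0.177), 35) [0.006, -0.004, -0.001] [0.1, 0.2, 0.0]
(np.float64(-0.128), 0, np.float64(0.181), 35) [-0.003, -0.004, 0.0] [0.1, 0.2, 0.0]
(np.float64(-0.12), 0, np.float64(0.184), 35) [-0.011, -0.004, 0.003] [0.1, 0.2, 0.0]
(np.float64(-0.112), 0, np.float64(0.186), 35) [-0.019, -0.004, 0.006] [0.1, 0.2, 0.0]
(np.float64(-0.103), 0, np.float64(0.187), 35) [-0.027, -0.004, 0.01] [0.1, 0.2, 0.0]
(np.float64(-0.095), 0, np.float64(0.187), 35) [-0.033, -0.004, 0.014] [0.1, 0.2, 0.0]
(np.float64(-0.086), 0, np.float64(0.187), 35) [-0.041, -0.004, 0.02] [0.1, 0.2, 0.0]
(np.float64(-0.078), 0, np.float64(0.186), 35) [-0.047, -0.004, 0.025] [0.1, 0.2, 0.0]
(np.float64(-0.069), 0, np.float64(0.183), 35) [-0.052, -0.004, 0.033] [0.1, 0.2, 0.0]
```

>>> step_arm(
  commands=[-0.003,-0.002,0,0,0,0,-0.007,-0.004,0.001,0,0,0,-0.011,-0.004,0.003,0,0,0,-0.015,-0.004,0.004,0,0,0,-0.019,-0.004,0.006,0,0,0,-0.023,-0.004,0.008,0,0,0,-0.027,-0.004,0.01,0,0,0,-0.03,-0.004,0.012,0,0,0,-0.033,-0.004,0.014,0,0,0,-0.033,-0.004,0.014,0,0,0],
)

```text
t: 18.7
tcp_pos: [0.5327, 0.0831, 0.1861]
tool_rot: [0.157, 0.941, -0.049, 0.297]
force: [-4.7, 1.4, 3.5]
finger_gap: -0.001
gripper_force: 2.4
```

```bash
python3 -c "
from h import *
show([lev(l) for l in(.5,.6,.7,.8,.9,1,1.1,1.2)])
from station import manip
c=manip.snapshot('scene');im=c['pixels'].astype(int)
m=(im[...,2]>140)&(im[...,2]-im[...,0]>90)&(im[...,2]-im[...,1]>50)
ys,xs=np.nonzero(m);k=(abs(xs-330)<60)&(ys>140)&(ys<240);print(k.sum(),xs[k].min(),xs[k].max(),ys[k].min(),ys[k].max(),xs[k][ys[k].argmin()])
def pr(X):
    v=np.array(c['R'])@X+np.array(c['t']);return np.array([c['fx']*v[0]/v[2]+c['cx'],c['fy']*v[1]/v[2]+c['cy']]).round()
for l in(0,.2,.4,.6,.8):print(l,pr(C+RC.apply([-.098+.11*np.sin(l-.43),0,.125+.11*np.cos(l-.43)])))
"
```

```text
t 18.70 F [-4.7  1.4  3.5] case tcp [-0.0962 -0.0008  0.1861]
(np.float64(-0.095), 0, np.float64(0.187), 35) [-0.002, 0.001, -0.0] [0.1, 0.0, -0.1]
(np.float64(-0.086), 0, np.float64(0.187), 35) [-0.009, 0.001, 0.005] [0.1, 0.0, -0.1]
(np.float64(-0.078), 0, np.float64(0.186), 35) [-0.015, 0.001, 0.011] [0.1, 0.0, -0.1]
(np.float64(-0.069), 0, np.float64(0.183), 35) [-0.02, 0.001, 0.018] [0.1, 0.0, -0.1]
(np.float64(-0.062), 0, np.float64(0.18), 35) [-0.025, 0.001, 0.025] [0.1, 0.0, -0.1]
(np.float64(-0.054), 0, np.float64(0.177), 35) [-0.029, 0.001, 0.032] [0.1, 0.0, -0.1]
(np.float64(-0.047), 0, np.float64(0.172), 35) [-0.032, 0.001, 0.04] [0.1, 0.0, -0.1]
(np.float64(-0.04), 0, np.float64(0.167), 35) [-0.035, 0.001, 0.048] [0.1, 0.0, -0.1]
40 325 330 158 173 327
0 [318. 154.]
0.2 [322. 155.]
0.4 [327. 158.]
0.6 [332. 162.]
0.8 [337. 168.]
```

Contact as expected; the lever is at about 0.43 rad. I keep following the arc.

>>> step_arm(
  commands=[-0.005,0.001,0.003,0,0,0,-0.009,0.001,0.005,0,0,0,-0.012,0.001,0.008,0,0,0,-0.015,0.001,0.011,0,0,0,-0.02,0.001,0.018,0,0,0,-0.025,0.001,0.025,0,0,0,-0.029,0.001,0.032,0,0,0,-0.032,0.001,0.04,0,0,0,-0.035,0.001,0.048,0,0,0,-0.035,0.001,0.048,0,0,0],
)

```text
t: 19.75
tcp_pos: [0.5878, 0.0649, 0.1676]
tool_rot: [0.157, 0.94, -0.049, 0.298]
force: [-2.2, -1.7, 6.7]
finger_gap: -0.001
gripper_force: 2.7
```

```bash
python3 -c "
from h import *
show([lev(l) for l in(1.2,1.3,1.4,1.5,1.6,1.7,1.8)])
from station import manip
c=manip.snapshot('scene');im=c['pixels'].astype(int)
m=(im[...,2]>140)&(im[...,2]-im[...,0]>90)&(im[...,2]-im[...,1]>50)
ys,xs=np.nonzero(m);k=(abs(xs-330)<60)&(ys>140)&(ys<240);print(k.sum(),xs[k],ys[k])
def pr(X):
    v=np.array(c['R'])@X+np.array(c['t']);return np.array([c['fx']*v[0]/v[2]+c['cx'],c['fy']*v[1]/v[2]+c['cy']]).round()
for l in(.8,1,1.2,1.4):print(l,pr(C+RC.apply([-.098+.11*np.sin(l-.43),0,.125+.11*np.cos(l-.43)])))
"
```

```text
t 19.75 F [-2.2 -1.7  6.7] case tcp [-0.0382 -0.0002  0.1676]
(np.float64(-0.04), 0, np.float64(0.167), 35) [0.002, 0.0, -0.001] [-0.0, 0.2, -0.1]
(np.float64(-0.034), 0, np.float64(0.161), 35) [0.0, 0.0, 0.008] [-0.0, 0.2, -0.1]
(np.float64(-0.028), 0, np.float64(0.154), 35) [-0.001, 0.0, 0.017] [-0.0, 0.2, -0.1]
(np.float64(-0.023), 0, np.float64(0.148), 35) [-0.001, 0.0, 0.025] [-0.0, 0.2, -0.1]
(np.float64(-0.019), 0, np.float64(0.14), 35) [0.0, 0.0, 0.034] [-0.0, 0.2, -0.1]
(np.float64(-0.016), 0, np.float64(0.132), 35) [0.002, 0.0, 0.042] [-0.0, 0.2, -0.1]
(np.float64(-0.013), 0, np.float64(0.124), 35) [0.004, 0.0, 0.05] [-0.0, 0.2, -0.1]
0 [] []
0.8 [337. 168.]
1 [341. 174.]
1.2 [345. 181.]
1.4 [348. 189.]
```

>>> step_arm(
  commands=[0,0,0.006,0,0,0,0,0,0.012,0,0,0,0,0,0.018,0,0,0,0,0,0.024,0,0,0,0,0,0.029,0,0,0,0,0,0.034,0,0,0,0.001,0,0.038,0,0,0,0.002,0,0.042,0,0,0,0.003,0,0.046,0,0,0,0.003,0,0.046,0,0,0],
)

```text
t: 20.8
tcp_pos: [0.6098, 0.0585, 0.1277]
tool_rot: [0.157, 0.941, -0.049, 0.296]
force: [-1.3, -0.2, -0.5]
finger_gap: 0.0
gripper_force: 0.0
```

```bash
python3 -c "
from h import *
show([(-.08,0,.25,35),(-.2,0,.27,35)])"
```

```text
t 20.80 F [-1.3 -0.2 -0.5] case tcp [-0.0153  0.0009  0.1277]
(-0.08, 0, 0.25, 35) [-0.017, -0.001, -0.137] [0.1, -0.0, -0.1]
(-0.2, 0, 0.27, 35) [0.07, -0.001, -0.222] [0.1, -0.0, -0.1]
```

No force remains, so the lever has snapped. I retract along the tool axis.

>>> step_arm(
  commands=[0,0,-0.03,0,0,0,-0.003,0,-0.06,0,0,0,-0.008,0,-0.1,0,0,0,-0.017,0,-0.137,0,0,0,0.01,0,-0.165,0,0,0,0.04,0,-0.195,0,0,0,0.07,0,-0.222,0,0,0,0.07,0,-0.222,0,0,0,0.07,0,-0.222,0,0,0,0.07,0,-0.222,0,0,0],
)

```text
t: 21.8
tcp_pos: [0.4356, 0.1184, 0.2705]
tool_rot: [0.157, 0.941, -0.048, 0.297]
force: [-0.6, -0.2, 0.0]
finger_gap: 0.003
gripper_force: 0.0
```

```bash
python3 -c "
from h import *
from station import manip
show([])
p=[manip.snapshot(n)['pixels'] for n in('scene','top')]
cv2.imwrite('pics/z.png',np.hstack([cv2.resize(i,None,fx=2.6,fy=2.6,interpolation=cv2.INTER_CUBIC) for i in (p[0][130:330,230:380],p[1][110:310,255:405])])[:600])"
```

```text
t 21.80 F [-0.6 -0.2  0. ] case tcp [-0.1995  0.0011  0.2705]
```

View pics/z.png

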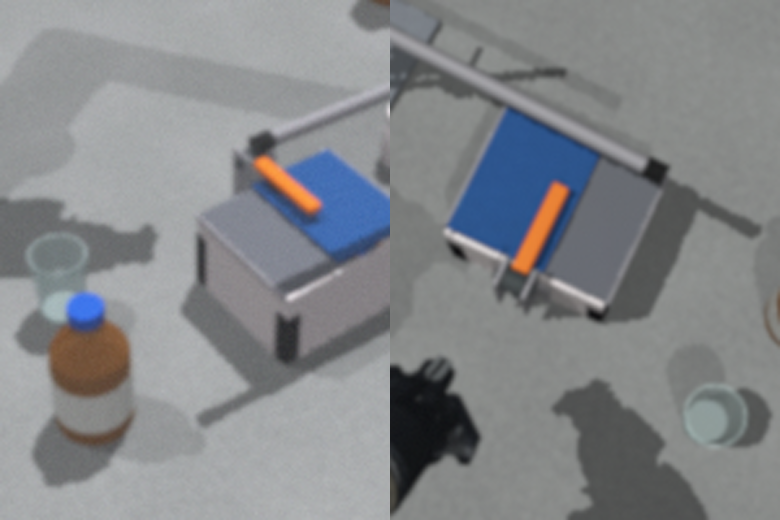

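Both flaps are flat, with blue over grey. The orange lever lies flat across the overlap, from (265,160) to (318,208) in the scene half and (520,268) to (560,190) in the top half. The bottle and beaker stand upright, and the gripper is clear.

```bash
python3 -c "
from station import manip
print(manip.sign_off())"
```

```text
the job is handed in; nothing more can be done
None
```

The case is closed and the job is handed in: grey flap down, blue flap over it, cam lever snapped flat, and the gripper clear. The bottle and beaker were standing in the final picture; the jar was outside it, but the arm never went near the jar.

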